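# Slide the stone tote up into its drip bay

## Task

Put the tote of stone blanks that stands on the bench away in the free bay of the drip dock. Someone left a sharpening stone lying in that bay: first take it out and lay it flat in the wooden stone tray, then slide the heavy tote (never lift it) up the ramp until its trailing edge drops behind the lip and it stands flat and straight on the bay's deck. Leave the parked tote and everything else on the bench where they are.

Things in the scene. Friction and masses are not known exactly. Their poses are not given: they have to be found in the camera images.
- tote: grey open-topped tote on the bench, 130 (x) x 104 (y) x 46 high, walls 4, both ends alike, packed to 40 high with stone blanks that are part of it; 0.48 to 0.92 kg, too wide to grasp: it is pushed. Friction 0.5 to 0.7; 4 to 10 N pushes it up. Two spread fingers flat on an end keep it flush, round bends of 70 radius too. Origin: centre of its underside
- dock: fixed drip dock, 296 long, 254 wide: two level bays side by side behind one full-width ramp. Origin on the bench under the lip's middle, x level up the ramp into the bays. Ramp foot x = -105 at bench level, climbing 24 in 100; crest 24 high from x = -5 to 0; at x = 0 the upright lip drops 10 to the decks (14 above the bench), which end at x = 185 at a 52 high back wall
- bay_near (a point): bay on the robot's side: point at deck height at the lip's inner face, mid-width (dock y = +62); axes as the dock's. Bays are 118 wide between walls 6 thick (at dock y = -124, 0, 124) that stand 36 above the bench and reach from the back wall to x = -43, on the upper ramp
- bay_far (a point): bay on the far side: the same point of the other bay (dock y = -62); axes as the dock's
- parked_tote: a like tote (same sizes) already parked in one of the two bays, standing on its deck; which bay varies. Origin at the centre of its underside, x along its length
- stone: two-layer sharpening stone, 90 long (its x) x 28 wide (its y) x 22 high, 110 g, lying flat on the deck of the other, otherwise free bay, roughly across it. Origin at the centre of its underside
- tray: the open wooden sharpening-stone tray, fixed, 150 (its x) x 100 (its y), 22 high, walls and floor 4 thick. A round-ended slip stone, part of it, lies along the inside of its -y wall (y = -44 to -24, 18 above the bench); the rest of the floor is free from y = -24 to 46, its middle at y = +11. Origin at the centre of its underside
- bowl: small stainless bowl, 90 across, 45 high; origin under its centre
- handpiece: cordless engraving handpiece lying in its rubber cradle, about 155 x 44, 31 high; origin under the cradle's middle, x along it
- jar: little glass jar with a steel cap, 42 across, 58 high, standing beside the far side of the ramp; origin under its centre
- cup: clear plastic drinking cup, 76 across, 95 high; origin under its centre
- caliper: steel slide caliper lying flat, 170 x 58, 12 high; origin near its middle, x along its beam
- burr_block: dark wooden block 80 x 45 x 30 with burrs standing in it up to 57 high; origin under its centre, x along its length
Mind the look-alikes: they are no part of the job. Leave any orange look-alike of the tote alone. What is shaped like the stone but white is not meant.

How it is judged:
By the outcome, as a careful person would: the job done as asked, in the order asked, and still so for the second after the job is handed in, with the robot touching nothing.
It also fails if it takes over 72 s, if anything falls off the work surface, if the arm or the gripper's body presses on something with over 40 N, if the wrist force passes 120 N, or if a joint passes its speed limit or range.

## Robot

A 6-joint arm with a two-finger parallel gripper is mounted at the origin on the work surface. World frame = base frame: x ahead of the robot, y to its left, z up, the work surface at z = 0. Lengths are in m, angles in degrees, forces in N, time in s.
With the tool pointing down it reaches from about 0.375 to 0.9 m from the base axis. Payload 3.1 kg.
Tool frame: the origin (TCP) lies between the finger pads; the fingertips stand bot.tip_extent ahead of it and the grasp point (between the pads) lies 2 mm behind it (bot.tip_extent is the distance from the TCP to the fingertips, in m); z points along the fingers, y is the direction in which the jaws open and shut (so a half turn about z gives the same grasp; the last joint's range is limited). The gripper opens to 87 mm and grips with 3 to 60 N. Pads are 19 mm wide; open, the fingers measure 117 mm over their backs; the gripper's body (75 mm by 190 mm) begins 51 mm behind the grasp point.
Start: joints at [-78.581, 30.224, 82.088, -0, 67.689, -10.227], TCP at [0.231, -0.581, 0.24] pointing down, gripper open.
Joint ranges: [-176.69, 176.69], [-43.24, 126.21], [12.49, 139.97], [-82, 262], [0, 151.66], [-163.58, 163.58]. Speed limits (degrees/s): [159.86, 159.86, 180, 180, 180, 180].

## Interface

Orientations are given as a 3x3 rotation matrix whose columns are the frame's x, y, z axes.
In Python, from rig import bot, imaging, recognise, masks_of, mark_of gives the robot as it stands.
- The arm moves only by the tool send_rows, never from a script. Its argument "plan" is a list that holds one entry, the list of rows, each a list of 5 numbers: the shift along the world's x, y, z normalised to -1 to 1, where 1 is 0.03 m, then the turn about the world's z normalised to -1 to 1, where 1 is 0.1 rad, then the closure, from -1 (fully open) to 1 (shut). A call has 1 to 20 rows; each row shifts and turns the commanded pose from where the row before left it; what a row does not reach is not made up. A row lasts 1/10 s, in which the tool goes at most 50 mm and 8.59 degrees, less where a joint would pass 70% of its speed; a pose out of reach is approached as far as the arm can. A call with a number of a shift or a turn outside -1 to 1 is refused whole. A call with a gripper value outside its range is refused whole. The fingers move at their own pace and stop on an object; the grip force is fixed at half the most. Time passes only in rows, so rows that do not move let the fingers close. It gives the time, the measured TCP pose, the force and the opening at its end, in the units of the state.
- bot.read_state(): the state, without advancing time (a new reading comes with each control period).
- imaging.capture(name): name is "side" or "top"; returns a dict with "img" (420x560x3 uint8, blue, green, red), "mtx" (3x3 intrinsics, pixels), "pose" (4x4, takes a point from camera to world coordinates). Camera axes: x right, y down, z forward; pixel columns grow to the right and rows downward; lengths in m; the calibration is good to about 2 mm. A picture is of the moment at which its call begins. There is no depth.
- bot.hand_in(): hands the job in, once; it reports no verdict.
Trained networks look in the newest picture that a camera, given by its name, has taken for a name from the list of things; names that differ only in an ending like _2 or _b are one class to them, and where a whole thing is asked for, a point or a joint stands for the part that bears it (a point fixed in the world has none). Each returns a list of dicts, best first, with "conf" (0 to 1); they miss things now and then, are a little off and sometimes report something else, mostly with a low value. They report only what shows in the picture. A call takes as long as a camera call. They do not tell look-alikes from the thing itself.
- recognise(camera, target): "at" ([x, y, z] in m, in world coordinates, good to about 4 mm: the middle of the surface that is visible of it).
- masks_of(camera, target): "region" (420x560 bool, what is visible of it).
- mark_of(camera, target): "at" ([x, y, z] in m, in world coordinates, good to about 4 mm: a listed point, or the origin of a listed thing).
The state is a dict: "time_s": time; "joint_positions": joint angles; "qvel": joint speeds; "tau": joint torques, N m; "position": TCP position; "tcp_rot": TCP orientation; "force": force on the tool from outside, world axes, zero at the start; "moment": the same for the moment, N m; "opening": opening from 0.0 (shut) to 1.0 (fully open).
Only numpy, scipy, OpenCV 4.12 (cv2) and the standard library are available. Lean on these libraries where they do the work, as an engineer would, in place of code of your own. Each camera call takes 0.05 s, during which the arm holds its last target.

## Working session

There is one attempt and no reset: what is moved stays moved. The work goes in short steps, Python scripts to look and compute and a tool call to move; the robot and the scene stay as the last step left them, time stands still between calls to the robot, and variables do not carry over. Pictures are saved under pics/ and viewed, and the job is handed in when it is done.

Besides the shell and the picture viewer there is one more tool, called in YAML: its name, and indented under it one key for each argument. send_rows: Moves the arm, as the interface text tells. Its arguments: {"type":"object","properties":{"plan":{"type":"array"}},"required":["plan"]}

```bash
ls; mkdir -p pics
python3 - <<'E'
from rig import bot, imaging, recognise, masks_of, mark_of
import cv2
print(bot.tip_extent, bot.read_state())
for c in ["side","top"]:
    r=imaging.capture(c); cv2.imwrite(f"pics/{c}0.png",r["img"]); print(c,r["mtx"],r["pose"])
    for t in ["tote","dock","bay_near","bay_far","parked_tote","stone","tray","bowl","handpiece","jar","cup","caliper","burr_block"]:
        print(t,[(round(d["conf"],2),[round(float(v),3) for v in d["at"]]) for d in mark_of(c,t)][:4])
E
```

```text
pics
0.017 {'time_s': 0.0, 'joint_positions': array([-7.85810930e+01,  3.02778163e+01,  8.21576847e+01, -3.20483443e-04,
        6.76885438e+01, -1.02248312e+01]), 'qvel': array([-0.03046203,  0.07657649, -0.00301286, -0.00822203,  0.03382062,
       -0.04141404]), 'tau': array([-2.01938470e-03, -4.40049899e+01, -1.76595050e+01,  6.32673595e-02,
        5.84343472e-02, -1.39495360e-04]), 'position': array([ 0.23043046, -0.58021175,  0.23857672]), 'tcp_rot': array([[ 9.29494494e-01,  3.68835731e-01, -4.33698648e-04],
       [ 3.68835791e-01, -9.29492152e-01,  2.12111087e-03],
       [ 3.79221988e-04, -2.13152446e-03, -9.99997656e-01]]), 'force': array([-0.80806379,  0.53791219,  0.22902374]), 'moment': array([ 0.0068348 ,  0.00983707, -0.00617761]), 'opening': 0.9999849683984802}
side [[379.60474851   0.         277.91194462]
 [  0.         379.60474851 208.55845724]
 [  0.           0.           1.        ]] [[-0.9983276  -0.04823294  0.03186817  0.44383898]
 [-0.05524004  0.63337555 -0.77187042  0.79888458]
 [ 0.01704506 -0.77233995 -0.63498068  0.76265581]
 [ 0.          0.        
[... 1009 characters left out ...]
0.91464868]
 [ 0.          0.          0.          1.        ]]
tote [(0.6, [0.558, -0.133, 0.003]), (0.57, [0.17, -0.304, -0.003])]
dock [(0.57, [0.532, 0.153, -0.001])]
bay_near [(0.76, [0.467, 0.148, 0.012])]
bay_far [(0.75, [0.495, -0.408, -0.002]), (0.71, [0.593, 0.161, 0.014])]
parked_tote [(0.74, [0.452, 0.235, 0.015])]
stone [(0.86, [0.586, 0.237, 0.013]), (0.8, [0.747, 0.279, 0.0])]
tray [(0.84, [0.492, -0.408, -0.003])]
bowl [(0.77, [0.315, 0.296, 0.0])]
handpiece [(0.82, [0.322, -0.274, -0.002]), (0.46, [0.744, -0.256, -0.0])]
jar []
cup [(0.76, [0.79, -0.077, 0.0])]
caliper [(0.97, [0.746, -0.254, 0.003])]
burr_block [(0.97, [0.664, -0.364, -0.003]), (0.43, [0.787, -0.076, 0.0])]
```

View pics/top0.png

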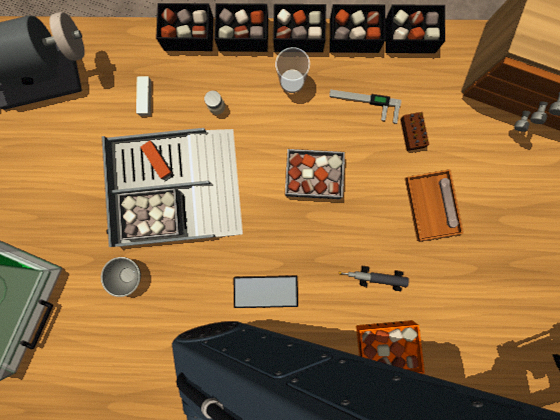

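View pics/side0.png

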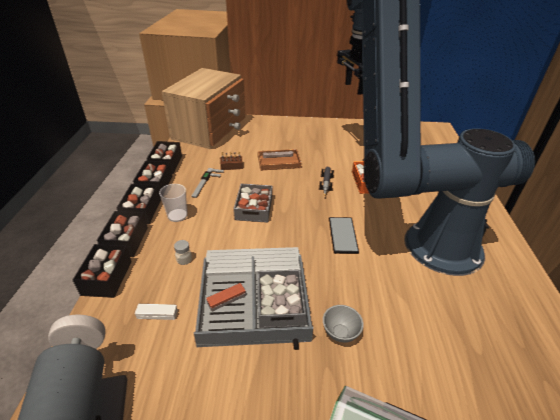

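The top view shows:
- **Dock:** at left, px (105-242, 130-245). Its ramp faces image right, which is world -y.
- **Bays:** the near bay, around (150,215), holds the parked tote. The far bay is free.
- **Stone:** two candidates. The red-brown one at (156,160) lies in the free bay and fits. The white one at (142,95) lies on the bench and is a look-alike.
- **Tote:** two candidates. The grey one at (315,175) stands on the bench and fits. The orange one at (390,347) is a look-alike.

Next I fit poses to the silhouettes.

```bash
cat > h.py <<'E'
from rig import bot, imaging, recognise, masks_of, mark_of
import cv2, numpy as np
from scipy.optimize import minimize
def proj(r,P):
    T=np.linalg.inv(r["pose"]); p=(T[:3,:3]@np.asarray(P,float).T).T+T[:3,3]
    q=(r["mtx"]@p.T).T; return q[:,:2]/q[:,2:]
def box(x0,x1,y0,y1,z0,z1): return np.array([[x,y,z] for x in(x0,x1) for y in(y0,y1) for z in(z0,z1)])
def prism(xz,y0,y1): return np.array([[x,y,z] for x,z in xz for y in(y0,y1)])
M=1e-3
parts={"tote":[box(-65,65,-52,52,0,46)*M],"stone":[box(-45,45,-14,14,0,22)*M],"tray":[box(-75,75,-50,50,0,22)*M],
"dock":[prism([(-105,0),(-5,24),(0,24),(0,0)],-127,127)*M,box(0,191,-127,127,0,14)*M,box(185,191,-127,127,0,52)*M]+[prism([(-43,0),(-43,36),(191,36),(191,0)],y-3,y+3)*M for y in(-124,0,124)]}
def place(P,p,z):
    c,s=np.cos(p[2]),np.sin(p[2]); return P@np.array([[c,s,0],[-s,c,0],[0,0,1]])+[p[0],p[1],z]
def sil(r,name,p,z):
    S=4; im=np.zeros((420*S,560*S),np.uint8)
    for P in parts[name]:
        h=cv2.convexHull(np.round((proj(r,place(P,p,z))+.5)*S).astype(np.int32)); cv2.fillConvexPoly(im,h,255)
    return cv2.resize(im,(560,420),interpolation=cv2.INTER_AREA)/255.
def fit(name,ms,p0,z,reg=None):
    def f(p):
        return sum(np.abs(sil(r,name,p,z)-m).sum() for r,m in ms)
    best=None
    for dy in(-.1,0,.1):
        sx=np.array([p0]+[np.array(p0)+d for d in ([.008,0,0],[0,.008,0],[0,0,.12])]); sx[:,2]+=dy
        o=minimize(f,p0,method="Nelder-Mead",options=dict(initial_simplex=sx,xatol=1e-4,fatol=.3,maxiter=150))
        if best is None or o.fun<best.fun: best=o
    return best.x,best.fun,[m.sum() for _,m in ms]
def mask(c,r,t,near):
    best=None
    for d in masks_of(c,t):
        m=d["region"].astype(float); 
        if m.sum()<5: continue
        ys,xs=np.nonzero(m); px=proj(r,[near])[0]; e=np.hypot(xs.mean()-px[0],ys.mean()-px[1])
        if e<25 and (best is None or e<best[0]): best=(e,m)
    return None if best is None else best[1]
E
python3 - <<'E'
from h import *
R={c:imaging.capture(c) for c in("top","side")}
d=np.deg2rad
for name,p0,z,near in [("tote",(.558,-.133,d(90)),0,(.558,-.133,.03)),("stone",(.586,.237,d(30)),.014,(.586,.237,.03)),("tray",(.494,-.408,d(8)),0,(.494,-.408,.01)),("dock",(.530,.151,d(95)),0,(.53,.19,.02))]:
    ms={}
    for c,r in R.items():
        m=mask(c,r,name,near)
        if m is not None and name=="dock":
            for t,n in(("parked_tote",(.455,.236,.04)),("stone",(.586,.237,.03))):
                q=mask(c,r,t,n)
                if q is not None: m=np.maximum(m,q)
        if m is not None: ms[c]=m
    for cs in(["top"],["side"],["top","side"]):
        if all(c in ms for c in cs):
            best=min((fit(name,[(R[c],ms[c]) for c in cs],(p0[0],p0[1],p0[2]+o),z) for o in ((0,) if name!="stone" else (0,d(-60)))),key=lambda b:b[1])
            print(name,cs,best[0][:2].round(4),np.rad2deg(best[0][2]).round(1),best[1].round(),best[2])
            fin=best[0]
    for c,r in R.items():
        for P in parts[name]:
            h=cv2.convexHull(np.round(proj(r,place(P,fin,z))).astype(np.int32)); cv2.polylines(r["img"],[h],True,(0,255,0),1)
for c,r in R.items():
    a=r["img"][80:290,80:480] if c=="top" else r["img"][130:360,170:370]
    cv2.imwrite(f"pics/fit_{c}.png",cv2.resize(a,None,fx=2 if c=="top" else 2.6,fy=2 if c=="top" else 2.6))
E
```

```text
tote ['top'] [ 0.5593 -0.1281] 88.6 87.0 [np.float64(2797.0)]
tote ['side'] [ 0.5608 -0.1278] 88.6 44.0 [np.float64(1294.0)]
tote ['top', 'side'] [ 0.5597 -0.1281] 88.3 140.0 [np.float64(2797.0), np.float64(1294.0)]
stone ['top'] [0.5865 0.2406] 35.4 53.0 [np.float64(507.0)]
stone ['side'] [0.5886 0.2403] 34.9 33.0 [np.float64(581.0)]
stone ['top', 'side'] [0.5876 0.2407] 35.5 96.0 [np.float64(507.0), np.float64(581.0)]
tray ['top'] [ 0.4946 -0.4051] 10.6 160.0 [np.float64(2946.0)]
tray ['side'] [ 0.4947 -0.4045] 7.6 77.0 [np.float64(751.0)]
tray ['top', 'side'] [ 0.4947 -0.4046] 10.6 242.0 [np.float64(2946.0), np.float64(751.0)]
dock ['top'] [0.5318 0.1564] 96.9 356.0 [np.float64(14263.0)]
dock ['side'] [0.5324 0.1554] 96.9 223.0 [np.float64(10238.0)]
dock ['top', 'side'] [0.5318 0.1559] 96.9 618.0 [np.float64(14263.0), np.float64(10238.0)]
```

View pics/fit_top.png

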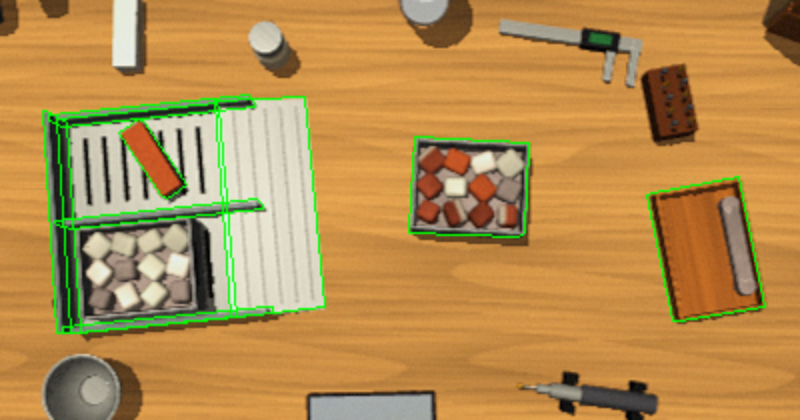

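View pics/fit_side.png

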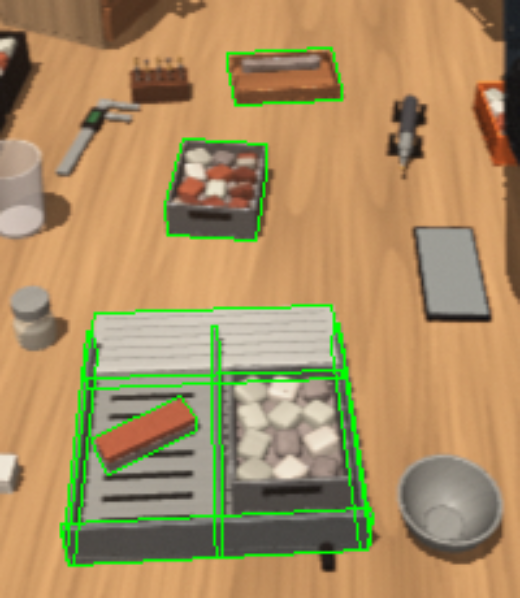

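send_rows:
  plan:
    - [[0.425,0.98,0,0.12,-1],[0.425,0.98,0,0.12,-1],[0.425,0.98,0,0.12,-1],[0.425,0.98,0,0.12,-1],[0.425,0.98,0,0.12,-1],[0.425,0.98,0,0.12,-1],[0.425,0.98,0,0.12,-1],[0.425,0.98,0,0.12,-1],[0.425,0.98,0,0.12,-1],[0.425,0.98,0,0.12,-1],[0.425,0.98,0,0.12,-1],[0.425,0.98,0,0.12,-1],[0.425,0.98,0,0.12,-1],[0.425,0.98,0,0.12,-1],[0.425,0.98,0,0.12,-1],[0.425,0.98,0,0.12,-1],[0.425,0.98,0,0.12,-1],[0.425,0.98,0,0.12,-1],[0.425,0.98,0,0.12,-1],[0.425,0.98,0,0.12,-1]]

```text
time_s: 4.1
position: [0.4861, 0.0084, 0.2398]
tcp_rot: [[0.815, 0.58, 0.001], [0.58, -0.815, -0.0], [0.0, 0.001, -1.0]]
force: [0.2, -0.3, -0.3]
opening: 1.001
```

send_rows:
  plan:
    - [[0.425,0.98,0,0,-1],[0.425,0.98,0,0,-1],[0.425,0.98,0,0,-1],[0.425,0.98,0,0,-1],[0.425,0.98,-0.8,0,-1],[0.425,0.98,-0.8,0,-1],[0.425,0.98,-0.8,0,-1],[0.4,0.8,-0.8,0,-1],[0,0,-0.8,0,-1],[0,0,0,0,-1],[0,0,0,0,-1],[0,0,0,0,-1]]

```text
time_s: 5.3
position: [0.5877, 0.2366, 0.121]
tcp_rot: [[0.816, 0.579, 0.002], [0.579, -0.816, 0.0], [0.002, 0.001, -1.0]]
force: [0.3, 0.3, -0.0]
opening: 0.999
```

```bash
cat > st.py <<'E'
from h import *
s=bot.read_state(); R=s["tcp_rot"]; print(s["time_s"],s["position"].round(4),"jawyaw",np.rad2deg(np.arctan2(R[1,1],R[0,1])).round(2),"F",s["force"].round(1),"open",round(s["opening"]*87,1),"j",s["joint_positions"].round(1))
E
python3 st.py
```

```text
5.3 [0.5877 0.2366 0.121 ] jawyaw -54.64 F [ 0.3  0.3 -0. ] open 86.9 j [11.8 39.1 86.5 -0.  54.3 66.5]
```

send_rows:
  plan:
    - [[0,0.13,-0.7,0,-1],[0,0,-0.7,0,-1],[0,0,-0.7,0,-1],[0,0,-0.5,0,-1],[0,0,-0.23,0,-1],[0,0,0,0,-1],[0,0,0,0,1],[0,0,0,0,1],[0,0,0,0,1],[0,0,0,0,1],[0,0,0,0,1],[0,0,0,0,1],[0,0,0,0,1],[0,0,0,0,1]]

```text
time_s: 6.7
position: [0.5868, 0.2408, 0.0346]
tcp_rot: [[0.815, 0.579, -0.0], [0.579, -0.815, -0.0], [-0.0, 0.0, -1.0]]
force: [0.6, -0.9, -0.7]
opening: 0.357
```

```bash
python3 st.py
```

```text
6.7 [0.5868 0.2408 0.0346] jawyaw -54.6 F [ 0.6 -0.9 -0.7] open 31.0 j [12.2 46.4 88.2 -0.  45.4 66.8]
```

send_rows:
  plan:
    - [[0,0,0,0,1],[0,0,0,0,1],[0,0,0.5,0,1],[0,0,0.9,0,1],[0,0,0.9,0,1],[0,0,0.9,0,1],[0,0,0.8,0,1],[0,0,0,0,1],[0,0,0,0,1]]

```text
time_s: 7.6
position: [0.5867, 0.2408, 0.1554]
tcp_rot: [[0.815, 0.579, 0.001], [0.579, -0.815, 0.0], [0.001, 0.0, -1.0]]
force: [-0.0, 0.1, -1.8]
opening: 0.318
```

```bash
python3 st.py
python3 - <<'E'
from h import *
r=imaging.capture("side"); cv2.imwrite("pics/s1.png",cv2.resize(r["img"][130:360,150:380],None,fx=2.5,fy=2.5))
E
```

```text
7.6 [0.5867 0.2408 0.1554] jawyaw -54.6 F [-0.   0.1 -1.8] open 27.6 j [12.2 36.6 85.   0.  58.3 66.8]
```

View pics/s1.png

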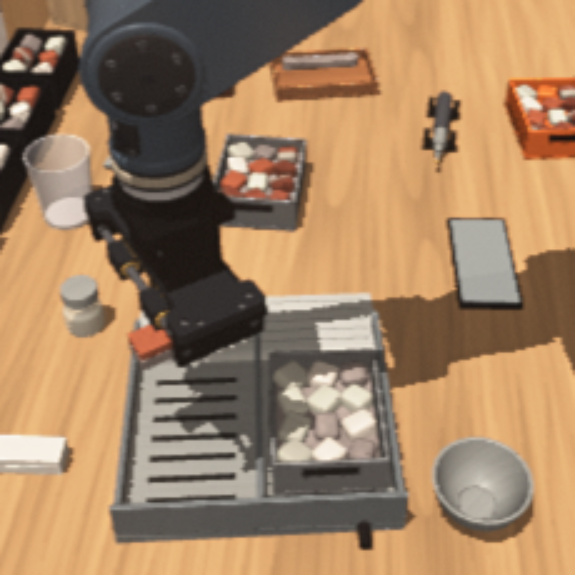

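send_rows:
  plan:
    - [[-0.14,-0.96,0,-0.22,1],[-0.14,-0.96,0,-0.22,1],[-0.14,-0.96,0,-0.22,1],[-0.14,-0.96,0,-0.22,1],[-0.14,-0.96,0,-0.22,1],[-0.14,-0.96,0,-0.22,1],[-0.14,-0.96,0,-0.22,1],[-0.14,-0.96,0,-0.22,1],[-0.14,-0.96,0,-0.22,1],[-0.14,-0.96,0,-0.22,1],[-0.14,-0.96,0,-0.22,1],[-0.14,-0.96,0,-0.22,1],[-0.14,-0.96,0,-0.22,1],[-0.14,-0.96,0,-0.22,1],[-0.14,-0.96,0,-0.22,1],[-0.14,-0.96,0,-0.22,1],[-0.14,-0.96,0,-0.22,1],[-0.14,-0.96,0,-0.22,1],[-0.14,-0.96,0,-0.22,1],[-0.14,-0.96,0,-0.22,1]]

```text
time_s: 9.65
position: [0.5015, -0.3354, 0.1526]
tcp_rot: [[0.984, 0.176, -0.003], [0.176, -0.984, 0.003], [-0.002, -0.004, -1.0]]
force: [0.6, 0.9, -1.3]
opening: 0.32
```

send_rows:
  plan:
    - [[-0.14,-0.9,-0.5,0,1],[-0.14,-0.8,-0.8,0,1],[-0.05,-0.27,-0.8,0,1],[0,0,-0.5,0,1],[0,0,0,0,1],[0,0,0,0,1],[0,0,0,0,1]]

```text
time_s: 10.35
position: [0.4937, -0.3939, 0.0775]
tcp_rot: [[0.984, 0.178, 0.001], [0.178, -0.984, -0.001], [0.001, 0.001, -1.0]]
force: [0.2, 0.7, -1.2]
opening: 0.313
```

```bash
python3 st.py
```

```text
10.35 [ 0.4937 -0.3939  0.0775] jawyaw -79.75 F [ 0.2  0.7 -1.2] open 27.3 j [-48.7  42.6  88.    0.   49.4  31. ]
```

send_rows:
  plan:
    - [[0,0,-0.6,0,1],[0,0,-0.6,0,1],[0,0,-0.3,0,1],[0,0,-0.2,0,1],[0,0,0,0,1],[0,0,0,0,1]]

```text
time_s: 10.95
position: [0.4933, -0.3946, 0.0264]
tcp_rot: [[0.984, 0.177, 0.001], [0.177, -0.984, -0.001], [0.001, 0.001, -1.0]]
force: [0.2, 0.9, -1.0]
opening: 0.322
```

send_rows:
  plan:
    - [[0,0,-0.03,0,0.2],[0,0,0,0,0.2],[0,0,0,0,0.2],[0,0,0,0,0.2],[0,0,0.4,0,0.2],[0,0,0.9,0,0.2],[0,0,0.9,0,0.2],[0,0,0.9,0,-0.2],[-0.5,0.9,0.9,0,-0.2],[-0.5,0.9,0,0,-0.2],[-0.5,0.9,0,0,-0.2]]

```text
time_s: 12.05
position: [0.448, -0.3131, 0.1469]
tcp_rot: [[0.984, 0.177, 0.003], [0.177, -0.984, -0.003], [0.002, 0.003, -1.0]]
force: [0.4, 1.5, -0.6]
opening: 0.585
```

```bash
python3 st.py;  python3 - <<'E'
from h import *
for c in("side","top"):
    r=imaging.capture(c); cv2.imwrite(f"pics/{c}2.png",r["img"])
E
```

```text
12.05 [ 0.448  -0.3131  0.1469] jawyaw -79.83 F [ 0.4  1.5 -0.6] open 50.9 j [-46.7  31.6  98.5   0.   49.7  33.2]
```

View pics/top2.png

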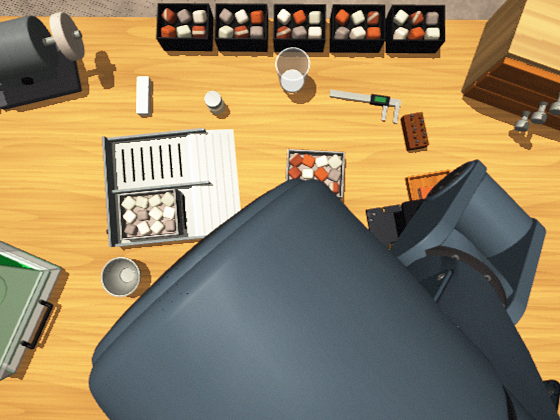

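View pics/side2.png

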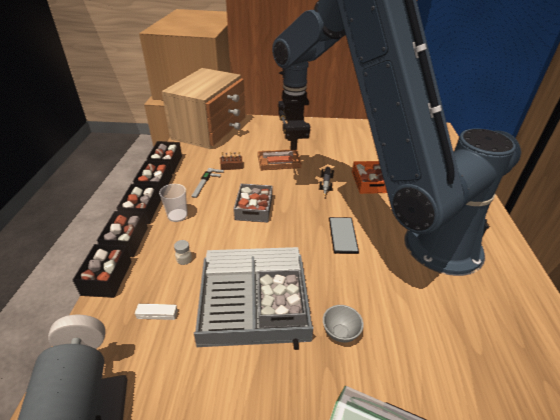

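send_rows:
  plan:
    - [[0.125,0.78,0,-0.26,-1],[0.125,0.78,0,-0.26,-1],[0.125,0.78,0,-0.26,-1],[0.125,0.78,0,-0.26,-1],[0.125,0.78,0,-0.26,-1],[0.125,0.78,-0.5,-0.26,-1],[0.125,0.78,-0.8,-0.26,-1],[0.125,0.78,-0.8,-0.26,-1],[0,0,-0.8,0,-1],[0,0,-0.8,0,-1],[0,0,-0.25,0,-1],[0,0,0,0,-1],[0,0,0,0,-1],[0,0,0,0,-1]]

```text
time_s: 13.55
position: [0.4788, -0.1268, 0.0274]
tcp_rot: [[1.0, -0.031, 0.002], [-0.031, -1.0, -0.001], [0.002, 0.001, -1.0]]
force: [0.6, -0.2, -0.5]
opening: 1.0
```

```bash
python3 st.py;  python3 - <<'E'
from h import *
for c in("side",):
    r=imaging.capture(c); cv2.imwrite(f"pics/{c}3.png",r["img"])
    cv2.imwrite("pics/s3c.png",cv2.resize(r["img"][90:260,150:400],None,fx=3,fy=3))
E
```

```text
13.55 [ 0.4788 -0.1268  0.0274] jawyaw -91.75 F [ 0.6 -0.2 -0.5] open 87.0 j [-27.8  41.7 109.2   0.   29.   64. ]
```

View pics/s3c.png

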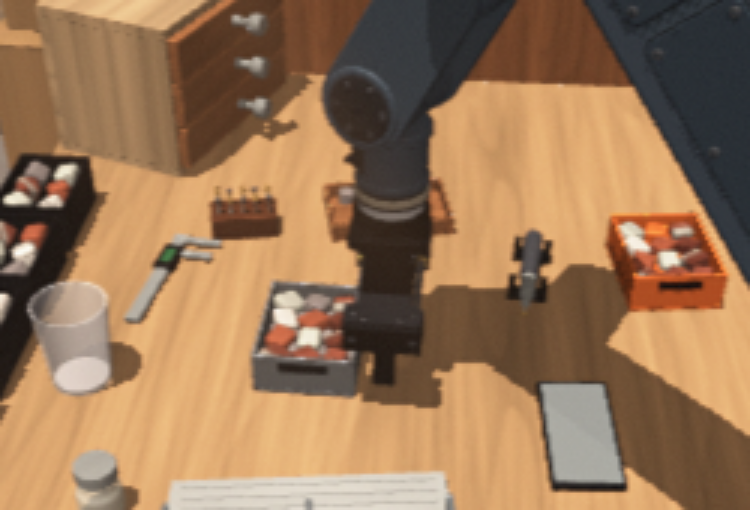

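The fingers stand on the bench on the robot's side of the tote, at crop (385,370). Now the sideways push, in stages.

send_rows:
  plan:
    - [[0.2,0,0,0,-1],[0.15,0,0,0,-1],[0.15,0,0,0,-1],[0.1,0,0,0,-1],[0.1,0,0,0,-1],[0.1,0,0,0,-1]]

```text
time_s: 14.2
position: [0.4983, -0.125, 0.0261]
tcp_rot: [[1.0, -0.03, -0.008], [-0.03, -1.0, 0.003], [-0.008, -0.003, -1.0]]
force: [-9.2, -1.6, 5.6]
opening: 1.001
```

send_rows:
  plan:
    - [[0.15,0,0,0.1,-1],[0.15,0,0,0.1,-1],[0.15,0,0,0.1,-1],[0.15,0,0,0.1,-1],[0.15,0,0,0.1,-1],[0.15,0,0,0.1,-1],[0.15,0,0,0.1,-1],[0.15,0,0,0.1,-1],[0.15,0,0,0.1,-1],[0.15,0,0,0.1,-1]]

```text
time_s: 15.2
position: [0.5424, -0.1248, 0.026]
tcp_rot: [[0.997, 0.071, -0.01], [0.071, -0.997, 0.003], [-0.01, -0.004, -1.0]]
force: [-8.5, -1.9, 6.3]
opening: 0.998
```

```bash
python3 st.py
```

```text
15.2 [ 0.5424 -0.1248  0.026 ] jawyaw -85.93 F [-8.5 -1.9  6.3] open 86.9 j [-24.4  44.   99.7  -0.1  37.   61.6]
```

send_rows:
  plan:
    - [[0.15,0,0,0.1,-1],[0.15,0,0,0.1,-1],[0.15,0,0,0.1,-1],[0.15,0,0,0.1,-1],[0.14,0,0,0.1,-1],[0,0,0,0,-1],[0,0,0,0,-1]]

```text
time_s: 15.9
position: [0.566, -0.125, 0.0259]
tcp_rot: [[0.993, 0.121, -0.007], [0.121, -0.993, 0.002], [-0.007, -0.003, -1.0]]
force: [-5.6, -0.9, 4.2]
opening: 0.998
```

```bash
python3 st.py
```

```text
15.9 [ 0.566  -0.125   0.0259] jawyaw -83.06 F [-5.6 -0.9  4.2] open 86.8 j [-23.5  44.8  96.4  -0.1  39.2  59.6]
```

send_rows:
  plan:
    - [[-0.7,0,0,0,-1],[-0.7,0,0.3,0,-1],[0,0,0.8,0,-1],[0,0,0.9,0.7,-1],[0,0,0.9,1,-1],[0,-0.5,0.6,1,-0.38],[0,-0.6,0,1,-0.38],[0.2,-0.6,0,1,-0.38],[0.4,-0.6,0,1,-0.38],[0.4,-0.6,0,1,-0.38],[0.4,0,0,1,-0.38],[0.4,0,0,1,-0.38],[0.4,0,0,1,-0.38],[0.4,0,0,1,-0.38],[0.4,0,0,1,-0.38],[0.4,0,0,1,-0.38],[0.4,0,0,1,-0.38],[0,0,0,1,-0.38],[0,0,0,1,-0.38],[0,0,0,0,-0.38]]

```text
time_s: 17.9
position: [0.6411, -0.2128, 0.1308]
tcp_rot: [[-0.119, 0.993, -0.001], [0.993, 0.119, 0.0], [0.0, -0.001, -1.0]]
force: [0.0, -0.2, -0.4]
opening: 0.694
```

```bash
python3 st.py;  python3 - <<'E'
from h import *
R={c:imaging.capture(c) for c in("top","side")}
for c,r in R.items(): cv2.imwrite(f"pics/{c}4.png",r["img"])
near=(.6276,-.12,.03)
ms=[]
for c,r in R.items():
    m=mask(c,r,"tote",near); print(c,None if m is None else m.sum())
    if m is not None:
        b=fit("tote",[(r,m)],(.6276,-.12,np.deg2rad(97)),0); print(b[0][:2].round(4),np.rad2deg(b[0][2]).round(1),b[1])
E
```

```text
17.9 [ 0.6411 -0.2128  0.1308] jawyaw 6.83 F [ 0.  -0.2 -0.4] open 60.3 j [-27.8  41.2  79.4   0.   59.5 -34.7]
top None
side 1335.0
[ 0.6309 -0.1177] 96.9 44.65098039215687
```

View pics/top4.png

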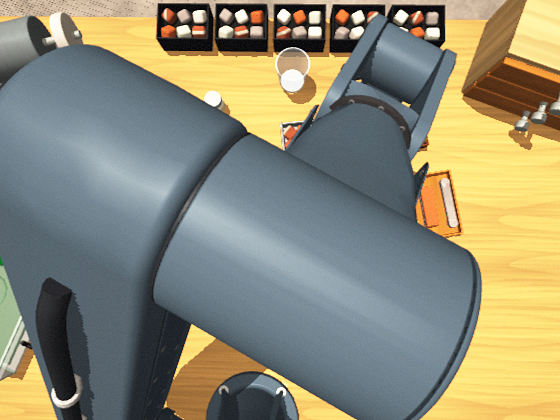

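View pics/side4.png

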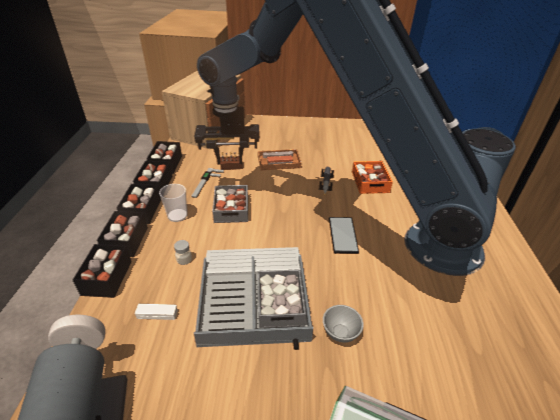

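send_rows:
  plan:
    - [[0,0,-0.8,0,-0.38],[0,0,-0.8,0,-0.38],[0,0,-0.8,0,-0.38],[0,0,-0.7,0,-0.38],[0,0,-0.3,0,-0.38],[0,0,0,0,-0.38],[-0.024,0.2,0,0,-0.38],[-0.024,0.2,0,0,-0.38],[-0.018,0.15,0,0,-0.38],[-0.012,0.1,0,0,-0.38],[-0.012,0.1,0,0,-0.38]]

```text
time_s: 19.2
position: [0.6396, -0.1921, 0.0306]
tcp_rot: [[-0.12, 0.993, 0.003], [0.993, 0.12, -0.004], [-0.004, 0.003, -1.0]]
force: [1.1, -5.0, 1.6]
opening: 0.686
```

```bash
python3 st.py
```

```text
19.2 [ 0.6396 -0.1921  0.0306] jawyaw 6.88 F [ 1.1 -5.   1.6] open 59.7 j [-26.2  48.4  83.1  -0.1  48.2 -33. ]
```

send_rows:
  plan:
    - [[-0.04,0.2,0,0,-0.38],[-0.044,0.298,0,0,-0.38],[-0.044,0.298,0,0,-0.38],[-0.044,0.298,0,0,-0.38],[-0.044,0.298,0,0,-0.38],[-0.044,0.298,0,0,-0.38],[-0.044,0.298,0,0,-0.38],[-0.044,0.298,0,0,-0.38],[-0.044,0.298,0,0,-0.38],[-0.04,0.298,0,0,-0.38],[-0.04,0.298,0,0,-0.38],[0,0,0,0,-0.38]]

```text
time_s: 20.4
position: [0.6252, -0.0949, 0.0303]
tcp_rot: [[-0.119, 0.993, 0.003], [0.993, 0.119, -0.001], [-0.001, 0.003, -1.0]]
force: [-0.3, -1.6, 1.2]
opening: 0.687
```

```bash
python3 st.py;  cat > look.py <<'E'
from h import *
import sys
n,x,y=sys.argv[1],float(sys.argv[2]),float(sys.argv[3])
r=imaging.capture("side")
cv2.imwrite(f"pics/side{n}.png",cv2.resize(r["img"][130:350,150:350],None,fx=2.7,fy=2.7))
m=mask("side",r,"tote",(x,y,.03))
if m is not None:
    b=fit("tote",[(r,m)],(x,y,np.deg2rad(97)),0); p=b[0]; d=p[:2]-[.5322,.1556]; c,s=np.cos(np.deg2rad(96.9)),np.sin(np.deg2rad(96.9))
    print(p[:2].round(4),np.rad2deg(p[2]).round(1),b[1:],"dock xy",(d[0]*c+d[1]*s).round(4),(-d[0]*s+d[1]*c).round(4))
E
python3 look.py 5 .615 -.018
```

```text
20.4 [ 0.6252 -0.0949  0.0303] jawyaw 6.83 F [-0.3 -1.6  1.2] open 59.8 j [-18.7  46.7  88.7   0.   44.5 -25.6]
[ 0.6172 -0.0157] 97.0 (np.float64(59.56470588235294), [np.float64(1511.0)]) dock xy -0.1803 -0.0638
```

View pics/side5.png

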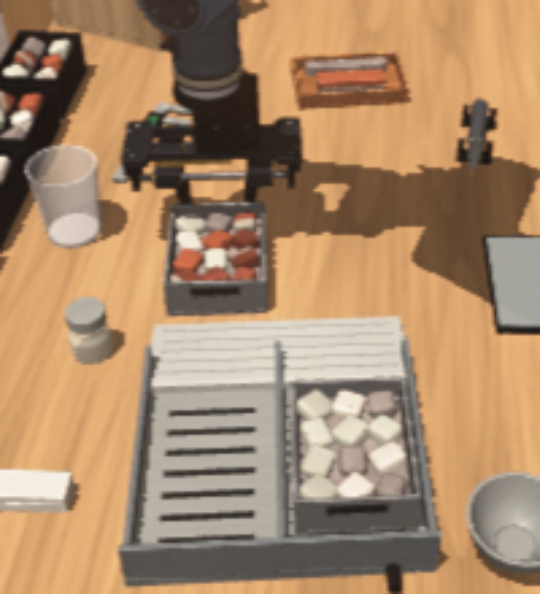

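send_rows:
  plan:
    - [[-0.032,0.265,0.03,0,-0.38],[-0.032,0.265,0.03,0,-0.38],[-0.032,0.265,0.03,0,-0.38],[-0.032,0.265,0.03,0,-0.38],[-0.032,0.265,0.03,0,-0.38],[-0.032,0.265,0.03,0,-0.38],[-0.032,0.265,0.03,0,-0.38],[-0.032,0.265,0.03,0,-0.38],[-0.032,0.265,0.03,0,-0.38],[-0.032,0.265,0.03,0,-0.38],[-0.032,0.265,0.03,0,-0.38],[-0.032,0.265,0.03,0,-0.38]]

```text
time_s: 21.7
position: [0.6122, 0.0004, 0.0398]
tcp_rot: [[-0.119, 0.993, -0.001], [0.993, 0.119, -0.001], [-0.001, -0.001, -1.0]]
force: [1.0, -5.3, -2.0]
opening: 0.691
```

```bash
cat >> st.py <<'E'
d=s["position"][:2]-[.532,.1558]; c,q=np.cos(np.deg2rad(96.9)),np.sin(np.deg2rad(96.9)); print("dock xy",(d[0]*c+d[1]*q).round(4),(-d[0]*q+d[1]*c).round(4))
E
python3 st.py; python3 look.py 6 .605 .08
```

```text
21.7 [6.122e-01 4.000e-04 3.980e-02] jawyaw 6.85 F [ 1.  -5.3 -2. ] open 60.1 j [-10.4  44.9  91.5  -0.1  43.6 -17.2]
dock xy -0.1639 -0.061
[0.6073 0.0631] 97.4 (np.float64(124.72549019607844), [np.float64(1717.0)]) dock xy -0.1009 -0.0635
```

View pics/side6.png

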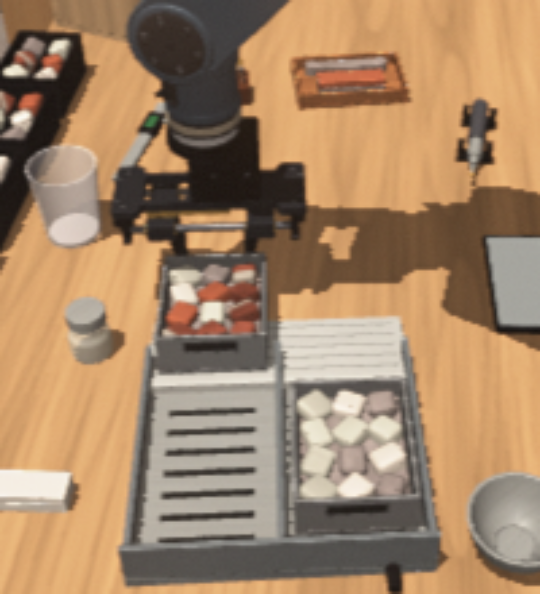

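send_rows:
  plan:
    - [[-0.03,0.245,0.04,0,-0.38],[-0.03,0.245,0.05,0,-0.38],[-0.03,0.245,0.06,0,-0.38],[-0.03,0.245,0.07,0,-0.38],[-0.03,0.245,0.07,0,-0.38],[-0.03,0.245,0.07,0,-0.38],[-0.03,0.245,0.07,0,-0.38],[-0.03,0.245,0.07,0,-0.38],[-0.03,0.245,0.07,0,-0.38],[-0.03,0.245,0.07,0,-0.38]]

```text
time_s: 22.8
position: [0.6043, 0.0737, 0.0603]
tcp_rot: [[-0.12, 0.993, 0.002], [0.993, 0.12, -0.001], [-0.001, 0.001, -1.0]]
force: [0.5, -6.8, 3.3]
opening: 0.69
```

```bash
python3 st.py; python3 look.py 7 .595 .15
```

```text
22.8 [0.6043 0.0737 0.0603] jawyaw 6.86 F [ 0.5 -6.8  3.3] open 60.0 j [ -3.5  42.8  91.8  -0.1  45.2 -10.3]
dock xy -0.0902 -0.0619
[0.6018 0.1305] 96.3 (np.float64(57.38039215686275), [np.float64(2109.0)]) dock xy -0.0333 -0.0661
```

View pics/side7.png

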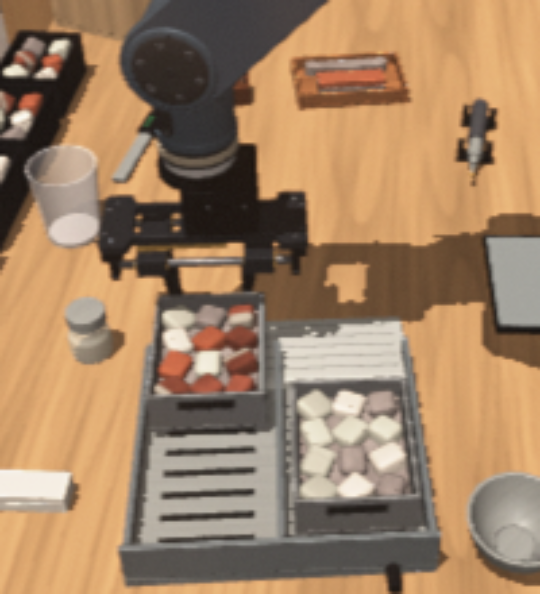

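send_rows:
  plan:
    - [[-0.024,0.2,0.02,0,-0.38],[-0.024,0.2,0,0,-0.38],[-0.024,0.2,0,0,-0.38],[-0.024,0.2,0,0,-0.38],[-0.024,0.2,0,0,-0.38],[-0.024,0.2,0,0,-0.38],[-0.024,0.2,0,0,-0.38],[-0.024,0.2,0,0,-0.38],[-0.024,0.2,0,0,-0.38],[-0.024,0.2,0,0,-0.38]]

```text
time_s: 23.9
position: [0.5956, 0.1344, 0.0592]
tcp_rot: [[-0.119, 0.993, -0.002], [0.993, 0.119, 0.0], [0.0, -0.002, -1.0]]
force: [0.1, -2.5, -2.8]
opening: 0.689
```

```bash
python3 st.py; python3 look.py 8 .588 .205
```

```text
23.9 [0.5956 0.1344 0.0592] jawyaw 6.82 F [ 0.1 -2.5 -2.8] open 59.9 j [ 2.2 43.1 91.4  0.  45.6 -4.6]
dock xy -0.0289 -0.0606
[0.5925 0.1966] 96.6 (np.float64(115.30980392156863), [np.float64(2477.0)]) dock xy 0.0334 -0.0648
```

View pics/side8.png

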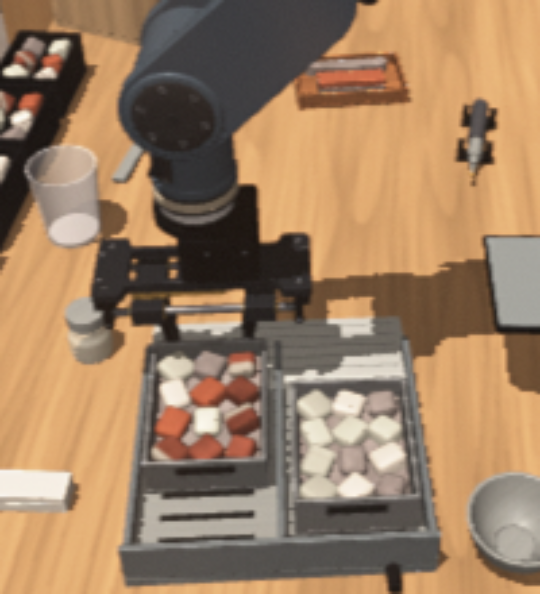

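send_rows:
  plan:
    - [[-0.024,0.2,-0.03,0,-0.38],[-0.024,0.2,-0.03,0,-0.38],[-0.024,0.2,-0.03,0,-0.38],[-0.024,0.2,-0.03,0,-0.38],[-0.02,0.16,-0.03,0,-0.38],[-0.02,0.16,0,0,-0.38],[-0.02,0.16,0,0,-0.38],[0,0,0,0,-0.38]]

```text
time_s: 24.8
position: [0.593, 0.172, 0.0564]
tcp_rot: [[-0.119, 0.993, 0.003], [0.993, 0.119, -0.001], [-0.001, 0.002, -1.0]]
force: [-0.0, -4.7, 3.8]
opening: 0.691
```

```bash
python3 st.py; python3 look.py 9 .582 .25
```

```text
24.8 [0.593  0.172  0.0564] jawyaw 6.85 F [-0.  -4.7  3.8] open 60.1 j [ 5.8 43.6 90.6 -0.1 45.6 -0.9]
dock xy 0.0087 -0.0625
[0.5884 0.2399] 96.9 (np.float64(89.71372549019608), [np.float64(2679.0)]) dock xy 0.077 -0.066
```

View pics/side9.png

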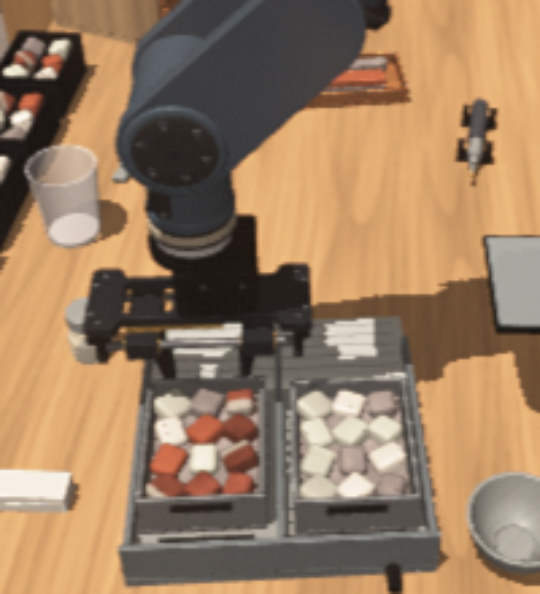

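send_rows:
  plan:
    - [[0.06,-0.5,0.1,0,-0.38],[0.05,-0.4,0.7,0,-0.38],[0,-0.5,0.9,0,-0.38],[0,-0.9,0.9,0,-0.38],[-0.3,-0.9,0.9,0,-0.38],[-0.5,-0.9,0.5,0,-0.38],[-0.5,-0.9,0,0,-0.38],[-0.5,-0.9,0,0,-0.38],[-0.5,-0.9,0,0,-0.38],[-0.5,-0.9,0,0,-0.38],[-0.3,-0.9,0,0,-0.38],[-0.3,-0.9,0,0,-0.38],[-0.3,-0.9,0,0,-0.38],[-0.3,-0.9,0,0,-0.38],[-0.3,-0.9,0,0,-0.38],[-0.3,-0.9,0,0,-0.38],[-0.3,-0.9,0,0,-0.38],[-0.3,-0.9,0,0,-0.38],[0,-0.5,0,0,-0.38],[0,0,0,0,-0.38]]

```text
time_s: 26.9
position: [0.4395, -0.2918, 0.1753]
tcp_rot: [[-0.116, 0.993, 0.002], [0.993, 0.116, -0.0], [-0.001, 0.001, -1.0]]
force: [-0.3, 0.5, 0.2]
opening: 0.691
```

```bash
python3 st.py
python3 - <<'E'
from h import *
R={c:imaging.capture(c) for c in("top","side")}
d=np.deg2rad
for name,p0,z in (("tote",(.588,.235,d(97)),.014),("stone",(.493,-.394,d(10)),.004),("tote",(.4655,.231,d(97)),.014)):
    for c,r in R.items():
        m=mask(c,r,name if p0[0]!=.4655 else "parked_tote",(p0[0],p0[1],z+.02))
        if m is None: print(name,c,None); continue
        b=fit(name,[(r,m)],p0,z); print(name,c,b[0][:2].round(4),np.rad2deg(b[0][2]).round(1),b[1:])
        q=b[0][:2]-[.532,.1558];C,S=np.cos(d(96.9)),np.sin(d(96.9)); print("  dock",(q[0]*C+q[1]*S).round(4),(-q[0]*S+q[1]*C).round(4))
cv2.imwrite("pics/top10.png",R["top"]["img"])
cv2.imwrite("pics/side10.png",cv2.resize(R["side"]["img"][130:350,150:390],None,fx=2.7,fy=2.7))
E
```

```text
26.9 [ 0.4395 -0.2918  0.1753] jawyaw 6.63 F [-0.3  0.5  0.2] open 60.1 j [-45.8  27.9  99.8   0.1  52.2 -52.4]
dock xy -0.4332 0.1456
tote top [0.5842 0.2507] 97.0 (np.float64(66.3843137254902), [np.float64(3029.0)])
  dock 0.088 -0.0633
tote side [0.5856 0.2502] 96.9 (np.float64(65.43921568627451), [np.float64(2658.0)])
  dock 0.0873 -0.0646
stone top None
stone side [ 0.493 -0.394] 11.1 (np.float64(41.96078431372549), [np.float64(194.0)])
  dock -0.5411 0.1048
tote top [0.4575 0.2435] 96.4 (np.float64(91.8941176470588), [np.float64(2927.0)])
  dock 0.096 0.0634
tote side [0.4596 0.2425] 96.2 (np.float64(64.2078431372549), [np.float64(2630.0)])
  dock 0.0948 0.0614
```

View pics/side10.png

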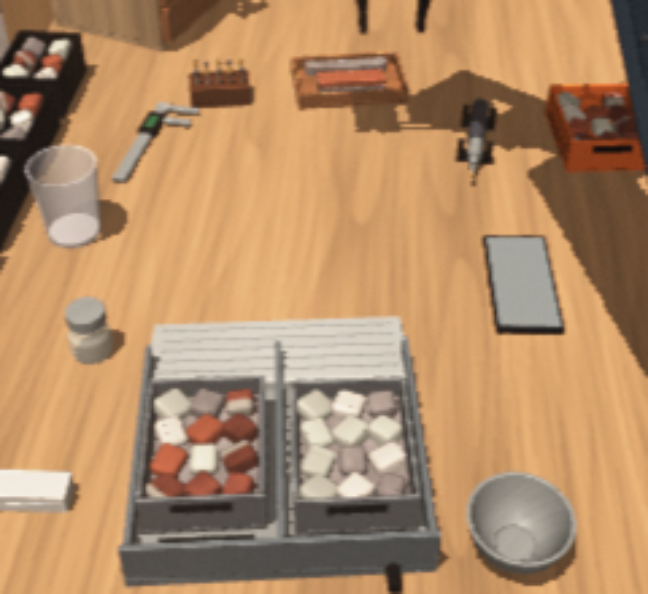

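View pics/top10.png

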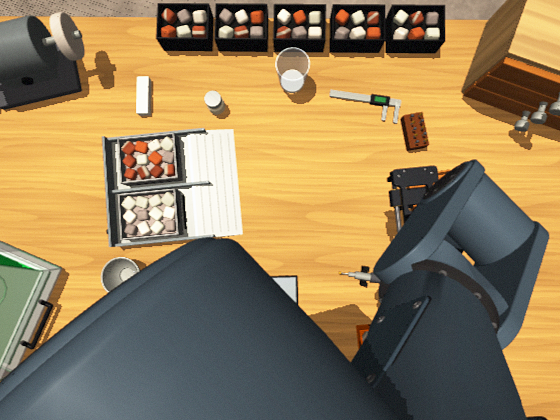

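Both views show the tote flat and straight in the far bay, the stone in the tray, and everything else in its place. Handing in.

```bash
python3 -c "
from rig import bot
print(bot.hand_in())"
```

```text
the job is handed in; nothing more can be done
None
```

I put the red stone flat in the tray and parked the grey tote in the free far bay. I handed in at about 27 s of the 72 s. I slid the tote all the way and never lifted it: sideways into line with the bay, then up the ramp until it dropped behind the lip.

**Last checks:**
- **Tote:** Both cameras place its trailing edge about 23 mm behind the lip. Its heading matches the dock's to within about 0.1°. It is about 1–3 mm off the bay's middle, with 7 mm of clearance on each side. Both views fit it standing at deck height.
- **Stone:** The side view shows it lying in the free part of the tray, where I aimed it. The top camera could not confirm this at the end because the arm hid the tray, but an earlier top picture showed it there.
- **Everything else:** The parked tote and the other things look unmoved in the pictures. The parked tote's heading came out within 1° of the dock's. The top camera's end view of the handpiece and the orange look-alike was partly blocked by the arm.
- **Force:** The highest tool force I read was about 11 N.

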